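Click a leaf shutter's speed ring to the flash speed and cock it

TASK

A large leaf shutter lies in the frame of the tester's light box and is to be tested at its flash speed, the orange dot in the row of white dots beside the speed ring. With a fingertip, push the ring's tab clockwise (seen from above), counting the clicks, until it rests in the notch at the orange dot; only then push the cocking lever's post clockwise as far as it goes, so that the lever stays latched when you let go. Push only, with a light hand and without gripping the tab or post; do not lift the shutter out of its frame, and leave the other things on the bench where they are.

Things in the scene. Friction and masses are not known exactly. Their poses are not given: they have to be found in the camera images.
- light_box_base: The tester's grey square light box, 150 mm wide, fixed to the bench; origin at the middle of its underside, z up, its -x face carries the red power switch. The frame round its top reaches 52 mm above the bench; the shutter's square black lens board (122 mm) lies loose in it, on a floor 45 mm above the bench, and turns with it.
- shutter_axis (a point): The middle of the shutter (a round black housing, 107 mm across, with a dark lens in the middle): on its upright axis, at the height of the speed ring's flat top face, 79 mm above the bench. The fixed lens rim, 60 mm across, stands 4.5 mm above this. Axes as the light box: dots on the +x side, cocking lever on the -x side.
- speed_ring (a joint): Turn of the grey knurled ring (89 mm across), rad, growing clockwise seen from above. Eight notches 24 degrees (0.419) apart, 0, 0.419 ... 2.932, each at a dot outside the ring; the sixth, 2.094, is the orange dot. Stops just beyond first and last. Starts in one of the first four. Leaving a notch takes about 4 N at the tab; past half-way the ring snaps on into the next by itself.
- ring_tab (a point): The finger tab on the speed ring, a metal fin with a red line on top: 13 mm along the radius (32 to 45 mm from the axis), 6 mm thick, its top 16 mm above the ring's face. This point: in the middle of the fin, 38.5 mm from the axis, 7 mm above the ring's face and 9 mm below the tab's top. Both its sides are free.
- cocking_lever (a joint): Turn of the cocking lever about the shutter's axis, rad: 0 at rest, growing clockwise seen from above, firm stop at 1.02. A spring drives it back to 0 (about 2 N at the post). From about 0.5 on it takes 5 N or so to push it over the latch; let go short of about 0.9 it springs back, pushed further it stays latched by itself, resting at 0.93 to 0.95.
- lever_post (a point): The upright finger post of the cocking lever, which comes out of the housing's side below the ring: black, 11 mm across, 20 mm tall, with a red dot on top, 73.5 mm from the axis. This point: half-way up, in the middle of the post, 72 mm above the bench; the flat lever lies 8 mm below it. Both sides of the post are free.
- lens_cap: A flat black lens cap, 69 mm across and 16 mm tall, lying on the bench; origin at the middle of its underside. To be left alone.
- film_can: A white film canister with a green lid, 34 mm across and 51 mm tall; origin at the middle of its underside. To be left alone.
- zoom_lens: A black zoom lens standing on end, 67 mm across and 98 mm tall; origin at the middle of its underside. To be left alone.
- blower: A black rubber blower bulb, 53 mm across and 101 mm tall; origin at the middle of its underside. To be left alone.
- tape_roll: An orange roll of tape lying flat, 52 mm across and 10 mm tall; origin at the middle of its underside. To be left alone.

How it is judged:
By the outcome, as a careful person would: the job done as asked, in the order asked, and still so for the second after the job is handed in, with the robot touching nothing.
It also fails if it takes over 72 s, if anything falls off the work surface, if the arm or the gripper's body presses on something with over 40 N, if the wrist force passes 120 N, or if a joint passes its speed limit or range.

ROBOT

A 6-joint arm with a two-finger parallel gripper is mounted at the origin on a cart in front of the work surface, level with it; the furniture and walls round the work are solid. World frame = base frame: x ahead of the robot, y to its left, z up, the work surface at z = 0. Lengths are in mm, angles in rad, forces in N, time in s.
With the tool pointing down it reaches from about 350 to 775 mm from the base axis. Payload 7.3 kg.
Tool frame: the origin (TCP) lies at the centre of the arm's flange, where the gripper is bolted on; the fingertips stand 178 mm ahead of it and the grasp point (between the pads) lies 159 mm ahead of it; z points along the fingers, y is the direction in which the jaws open and shut (so a half turn about z gives the same grasp; the last joint's range is limited). The gripper opens to 92 mm and grips with 3 to 60 N. Pads are 19 mm wide; open, the fingers measure 130 mm over their backs; the gripper's body (75 mm by 190 mm) begins 47 mm behind the grasp point.
Start: joints at [-1.259, 0.342, 1.524, -0, 1.275, -0.146], TCP at [232.056, -470.933, 404.741] pointing down, gripper open.
Joint ranges: [-2.53, 2.53], [-0.77, 2.02], [0.04, 2.7], [-1, 4.14], [0.28, 2.66], [-3.11, 3.11]. Speed limits (rad/s): [2.57, 2.57, 3.14, 3.14, 3.14, 3.14].

INTERFACE

Orientations are given as [roll, pitch, yaw] about the fixed x, y, z axes, in that order (R = Rz(yaw) Ry(pitch) Rx(roll)).
In Python, from plant import get_obs, capture, close_job gives the robot as it stands. The module is installed in compiled form; this text tells all that it offers.
- The arm moves only by the shell command python3 -m pendant 'ROWS'. ROWS is JSON, a list of rows, each a list of 3 entries, a list of its own where there are three numbers: the shift along the tool's x, y, z in m, then the turn, a rotation vector about the tool's x, y, z in rad, then the finger opening in m, from 0 to 0.0918. In form: [[[tx, ty, tz], [wx, wy, wz], fingers], ...]. A call has 1 to 10 rows; each row is the pose to reach, as a shift and turn from the pose commanded when the call began, along the tool's axes at that moment; what a row does not reach only later rows make up. A row lasts 1/12 s, in which the tool goes at most 41.7 mm and 7.16 degrees, less where a joint would pass 70% of its speed; a pose out of reach is approached as far as the arm can. A call with a gripper value outside its range is refused whole. The fingers move at their own pace and stop on an object; the grip force is fixed at half the most. Time passes only in rows, so rows that repeat a pose let the fingers close. It gives the time, the measured TCP pose, the force and the opening at its end, in the units of the state.
- get_obs(): the state, without advancing time (a new reading comes with each control period).
- capture(name): name is "scene" or "top" or "wrist"; returns a dict with "color" (384x512x3 uint8, red, green, blue), "mtx" (3x3 intrinsics, pixels), "dist" ([k1, k2, p1, p2, k3] as OpenCV has them; the pictures are not rectified), "rvec" (rotation vector, rad) and "tvec" (3), from world to camera coordinates, as OpenCV has them. Camera axes: x right, y down, z forward; pixel columns grow to the right and rows downward; lengths in mm; the calibration is good to about 2 mm. A picture is of the moment at which its call begins. There is no depth.
- close_job(): hands the job in, once; it reports no verdict.
The state is a dict: "time": time; "joint_positions": joint angles; "dq": joint speeds; "tau": joint torques, N m; "tool_pos": TCP position; "tcp_rot": TCP orientation; "contact_force": force on the tool from outside, world axes, zero at the start; "moment": the same for the moment, N m; "grip_width": finger opening in mm.
Only numpy, scipy, OpenCV 4.12 (cv2) and the standard library are available. Lean on these libraries where they do the work, as an engineer would, in place of code of your own. Each camera call takes 0.05 s, during which the arm holds its last target. There are 200 camera calls.

## Working session

There is one attempt and no reset: what is moved stays moved. The work goes in short steps, Python scripts to look and compute and a shell command to move; the robot and the scene stay as the last step left them, time stands still between calls to the robot, and variables do not carry over. Pictures are saved under pics/ and viewed, about 8 in all and at most 12, crops included, and the job is handed in when it is done.

```bash
mkdir -p pics; python3 - <<'E'
from plant import get_obs, capture
import cv2,numpy as np
o=get_obs(); print({k:np.round(v,3).tolist() for k,v in o.items()})
a=capture("scene");b=capture("top")
for n,c in(("scene",a),("top",b)):
    cv2.imwrite(f"pics/{n}0.png",c["color"][...,::-1]); np.savez(f"{n}0.npz",**c)
    R=cv2.Rodrigues(np.array(c["rvec"],float))[0]; print(n,(-R.T@np.array(c["tvec"]).reshape(3)).round(),c["mtx"])
E
```

```text
{'time': 0.0, 'joint_positions': [-1.259, 0.343, 1.525, -0.0, 1.275, -0.146], 'dq': [0.0, -0.0, 0.0, -0.001, 0.001, -0.0], 'tau': [0.003, -43.124, -24.422, 0.072, 0.056, -0.0], 'tool_pos': [232.006, -470.805, 404.028], 'tcp_rot': [-3.14, -0.0, 0.458], 'contact_force': [-0.311, -0.419, 0.274], 'moment': [-0.012, -0.047, 0.064], 'grip_width': 91.734}
scene [149. 478. 662.] [[395.95047711   0.         253.41104041]
 [  0.         395.95047711 189.42753864]
 [  0.           0.           1.        ]]
top [ 459. -135.  939.] [[407.61442505   0.         256.19686669]
 [  0.         407.61442505 194.98582696]
 [  0.           0.           1.        ]]
```

View pics/top0.png

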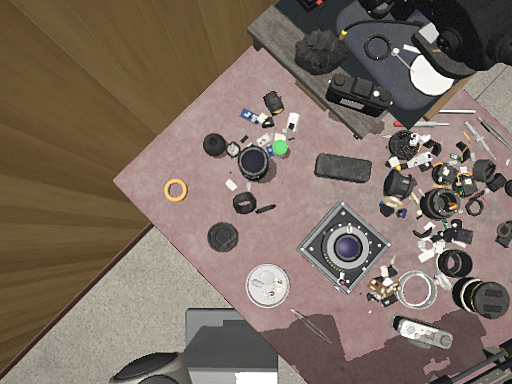

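View pics/scene0.png

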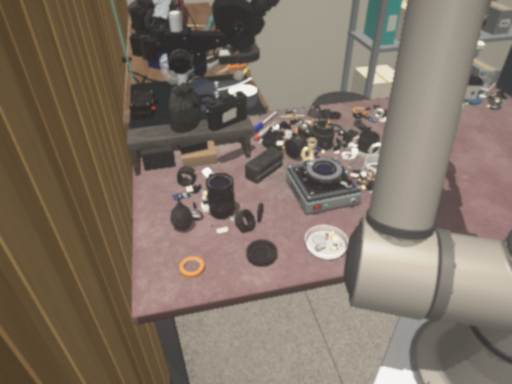

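The top view shows the light box at about (345,248), a tab-like thing near (341,281) and the zoom lens, cap, tape etc. to the left. I'll enlarge it and project.

```bash
cat > h.py <<'E'
import numpy as np,cv2
def ray(c,uv,z):
    R=cv2.Rodrigues(np.array(c["rvec"],float))[0];t=np.array(c["tvec"],float).reshape(3)
    p=cv2.undistortPoints(np.array(uv,float).reshape(-1,1,2),np.array(c["mtx"],float),np.array(c["dist"],float)).reshape(-1,2)
    d=np.c_[p,np.ones(len(p))]@R; o=-R.T@t
    return o+d*((z-o[2])/d[:,2])[:,None]
def proj(c,P):
    return cv2.projectPoints(np.array(P,float).reshape(-1,1,3),np.array(c["rvec"],float),np.array(c["tvec"],float),np.array(c["mtx"],float),np.array(c["dist"],float))[0].reshape(-1,2)
E
python3 - <<'E'
from h import *
c=np.load("top0.npz")
print(ray(c,[[342,203],[391,245],[347,294],[298,249]],52).round(1)); print(ray(c,[[348,248]],83.5).round(1))
im=c["color"][195:300,290:400,::-1]
cv2.imwrite("pics/t1.png",cv2.resize(im,None,fx=5.6,fy=5.6,interpolation=cv2.INTER_CUBIC))
E
```

```text
[[ 525.3 -298.8   52. ]
 [ 434.2 -403.6   52. ]
 [ 329.9 -306.7   52. ]
 [ 425.8 -202.3   52. ]]
[[ 429.  -304.    83.5]]
```

View pics/t1.png

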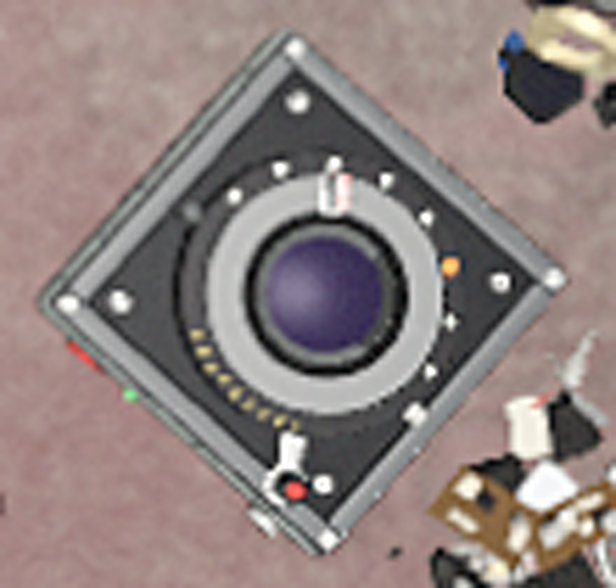

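The third white dot is at crop (334,163) and the tab is beside it at (334,190), so this is notch index 2. The orange dot is at (451,266), three clicks clockwise. The lever post's red dot is at (294,490). Computing angles now.

```bash
python3 - <<'E'
from h import *
c=np.load("top0.npz")
f=lambda p:(np.array(p,float)+.5)/5.6-.5+[290,195]
cor=ray(c,f([[296,47],[553,278],[328,540],[68,302]]),52); print(cor.round(1),cor.mean(0).round(1))
le=ray(c,f([[327,298]]),83.5)[0];print("lens",le.round(1))
# ring outer circle from pts at 79
ring=ray(c,f([[205,295],[441,295],[325,415]]),79);print("ring",ring.round(1))
A=np.array([*((cor.mean(0)+le)/2)[:2],0]);print("axis",A)
pol=lambda P:[(round(np.hypot(*(p-A)[:2]),1),round(np.degrees(np.arctan2(*(p-A)[1::-1])),1)) for p in P]
print("dots",pol(ray(c,f([[234,196],[280,170],[334,163],[386,180],[427,217],[451,266],[450,321],[431,371]]),72)))
print("tab",pol(ray(c,f([[335,190]]),95)),"tabbase",pol(ray(c,f([[333,210]]),79)))
print("post",pol(ray(c,f([[294,491]]),82)),ray(c,f([[294,491]]),82).round(1))
print("edges",[np.degrees(np.arctan2(*(cor[i]-cor[j])[1::-1])).round(1) for i,j in((0,3),(1,2),(0,1),(3,2))])
E
```

```text
[[ 525.4 -299.8   52. ]
 [ 435.8 -397.8   52. ]
 [ 336.2 -309.3   52. ]
 [ 426.8 -210.4   52. ]] [ 431.1 -304.3   52. ]
lens [ 429.4 -304.    83.5]
ring [[ 430.4 -259.3   79. ]
 [ 430.3 -347.6   79. ]
 [ 385.9 -303.5   79. ]]
axis [ 430.23254125 -304.15815018    0.        ]
dots [(np.float64(49.3), np.float64(41.1)), (np.float64(49.3), np.float64(17.6)), (np.float64(49.9), np.float64(-6.4)), (np.float64(49.9), np.float64(-30.3)), (np.float64(49.9), np.float64(-54.2)), (np.float64(50.3), np.float64(-77.7)), (np.float64(49.4), np.float64(-101.6)), (np.float64(49.9), np.float64(-125.0))]
tab [(np.float64(39.1), np.float64(-1.7))] tabbase [(np.float64(32.0), np.float64(-6.3))]
post [(np.float64(73.1), np.float64(169.7))] [[ 358.3 -291.    82. ]]
edges [np.float64(-42.2), np.float64(-41.6), np.float64(47.6), np.float64(47.5)]
```

```bash
python3 -m pendant '[[[0.296,-0.060,0.09],[0,0,-1.005],0],[[0.296,-0.060,0.09],[0,0,-1.005],0],[[0.296,-0.060,0.09],[0,0,-1.005],0],[[0.296,-0.060,0.09],[0,0,-1.005],0],[[0.296,-0.060,0.09],[0,0,-1.005],0],[[0.296,-0.060,0.09],[0,0,-1.005],0],[[0.296,-0.060,0.09],[0,0,-1.005],0],[[0.296,-0.060,0.09],[0,0,-1.005],0],[[0.296,-0.060,0.09],[0,0,-1.005],0],[[0.296,-0.060,0.09],[0,0,-1.005],0]]'
python3 - <<'E'
from plant import get_obs, capture
from h import *
o=get_obs(); print({k:np.round(o[k],3).tolist() for k in("time","tool_pos","tcp_rot","joint_positions","contact_force","grip_width")})
c=capture("wrist"); np.savez("w1.npz",**c); cv2.imwrite("pics/w1.png",c["color"][...,::-1])
E
```

```text
time: 0.93
tool_pos: [471.7, -285.3, 313.8]
tcp_rot: [-3.14, -0.001, 1.465]
contact_force: [-0.1, 0.0, 0.9]
grip_width: 29.5
{'time': 0.933, 'tool_pos': [471.657, -285.274, 313.825], 'tcp_rot': [-3.14, -0.001, 1.465], 'joint_positions': [-0.683, 0.477, 1.581, -0.0, 1.086, -0.577], 'contact_force': [-0.051, 0.013, 0.891], 'grip_width': 29.477}
```

View pics/w1.png

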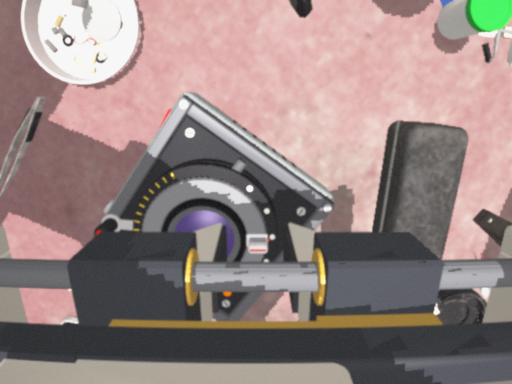

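The wrist view shows the tab with its red line at (258,248), next to the third dot at (272,237). Jaws are still closing. Locating the red line by ray.

```bash
python3 - <<'E'
from h import *
c=np.load("w1.npz")
A=np.array([430.3,-304,0])
def pol(n,P):
  for p in P: print(n,p.round(1),round(np.hypot(*(p-A)[:2]),1),round(np.degrees(np.arctan2(*(p-A)[1::-1])),1))
hsv=cv2.cvtColor(c["color"],cv2.COLOR_RGB2HSV)[232:262,240:275]
m=((hsv[...,1]>100)&((hsv[...,0]<10)|(hsv[...,0]>170)))
v,u=np.nonzero(m);print(len(u),u.min()+240,u.max()+240,v.min()+232,v.max()+232)
pol("red",ray(c,[[u.mean()+240,v.mean()+232]],95))
pol("dots",ray(c,[[249,188],[267,211],[272,237],[228,293]],72))
E
```

```text
21 251 270 239 250
red [ 473.9 -306.8   95. ] 43.7 -3.6
dots [ 469.1 -272.2   72. ] 50.1 39.3
dots [ 480.  -290.5   72. ] 51.5 15.2
dots [ 481.7 -311.    72. ] 51.9 -7.7
dots [ 443.5 -354.6   72. ] 52.3 -75.3
```

```bash
python3 -m pendant '[[[0,0,0],[0,0,0],0],[[0,0,0.02],[0,0,0],0],[[0,0,0.04],[0,0,0],0],[[0,0,0.049],[0,0,0],0],[[0,0,0.049],[0,0,0],0],[[0,0,0.049],[0,0,0],0]]'
python3 - <<'E'
from plant import get_obs, capture
from h import *
o=get_obs(); print({k:np.round(o[k],3).tolist() for k in("time","tool_pos","tcp_rot","contact_force","grip_width")})
c=capture("wrist"); np.savez("w2.npz",**c); cv2.imwrite("pics/w2.png",c["color"][...,::-1])
E
```

```text
time: 1.48
tool_pos: [470.6, -287.1, 266.1]
tcp_rot: [-3.141, 0.0, 1.461]
contact_force: [-0.2, -0.2, -0.9]
grip_width: 0.4
{'time': 1.483, 'tool_pos': [470.649, -287.059, 266.074], 'tcp_rot': [-3.141, 0.0, 1.461], 'contact_force': [-0.184, -0.248, -0.89], 'grip_width': 0.351}
```

View pics/w2.png

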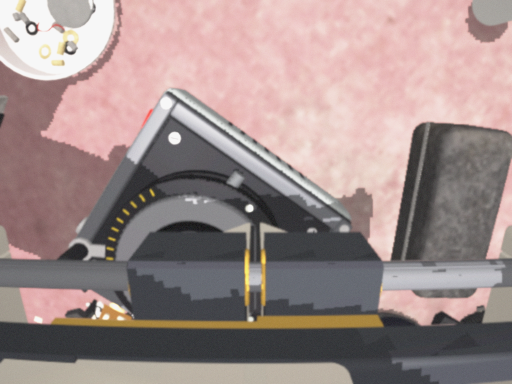

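```bash
cat > arc.py <<'E'
import sys
from h import *
from plant import get_obs
from scipy.spatial.transform import Rotation as Ro
A=np.array([430.3,-304])
def rows(phis,rad,d,side):  # side -1: tool x = -t ; both cases yaw=phi+90 (ring) or phi-90 (lever)
    o=get_obs(); R=Ro.from_euler("xyz",o["tcp_rot"]).as_matrix(); p=np.array(o["tool_pos"]); yaw=np.degrees(o["tcp_rot"][2])
    print("t",o["time"],"z",p[2].round(1),"F",np.round(o["contact_force"],1))
    for f in phis:
        a=np.radians(f); r=np.array([np.cos(a),np.sin(a)]); t=np.array([np.sin(a),-np.cos(a)])
        q=A+rad*r-d*t; s=R.T@np.array([*(q-p[:2]),0]); w=yaw-(f+90*side)
        w=(w+180)%360-180
        print(f,s.round(1)[:2],np.radians(w).round(3))
E
python3 -c "
from arc import *
rows([-2,-6,-9,-12,-15,-18,-21,-24],38.5,12.5,1)"
```

```text
t 1.5333 z 266.7 F [ 0.1  0.5 -0.1]
-2 [-6.  -1.1] -0.074
-6 [-8.6 -0.1] -0.005
-9 [-10.7   0.5] 0.048
-12 [-12.7   1. ] 0.1
-15 [-14.8   1.4] 0.152
-18 [-16.9   1.7] 0.205
-21 [-19.    1.8] 0.257
-24 [-21.1   1.9] 0.309
```

```bash
python3 -m pendant '[[[-0.004,0,0.0015],[0,0,0],0],[[-0.0075,0,0.0015],[0,0,0],0],[[-0.0107,0.0005,0.0015],[0,0,0.048],0],[[-0.0127,0.001,0.0015],[0,0,0.1],0],[[-0.0148,0.0014,0.0015],[0,0,0.152],0]]'; python3 -m pendant '[[[0,0,0],[0,0,0],0]]'
python3 -c "
from arc import *
rows([-18,-21,-24,-27],38.5,12.5,1)"
```

```text
time: 1.95
tool_pos: [471.2, -301.5, 265.1]
tcp_rot: [3.14, 0.0, 1.308]
contact_force: [1.1, 1.7, 1.0]
grip_width: 0.9
time: 2.03
tool_pos: [471.1, -301.7, 265.0]
tcp_rot: [3.14, 0.001, 1.309]
contact_force: [0.3, 1.3, -0.6]
grip_width: 0.8
t 2.0333 z 265.0 F [ 0.3  1.3 -0.6]
-18 [-2.3  0.3] 0.052
-21 [-4.3  0.8] 0.104
-24 [-6.4  1.2] 0.157
-27 [-8.5  1.5] 0.209
```

```bash
python3 -m pendant '[[[-0.0023,0.0003,0],[0,0,0.052],0]]';python3 -m pendant '[[[-0.0021,0.0004,0],[0,0,0.052],0]]';python3 -m pendant '[[[-0.0021,0.0004,0],[0,0,0.052],0]]'; python3 -m pendant '[[[0,0,0],[0,0,0],0]]'
python3 - <<'E'
from plant import get_obs, capture
from h import *
c=capture("top"); np.savez("t2.npz",**c); cv2.imwrite("pics/t2.png",cv2.resize(c["color"][195:300,290:400,::-1],None,fx=5.6,fy=5.6,interpolation=cv2.INTER_CUBIC))
from arc import *
rows([-27,-30,-33,-36,-39,-42,-45,-48],38.5,12.5,1)
E
```

```text
time: 2.12
tool_pos: [470.8, -303.5, 264.8]
tcp_rot: [3.14, 0.0, 1.26]
contact_force: [1.5, 1.0, 1.3]
grip_width: 0.6
time: 2.2
tool_pos: [470.5, -305.8, 264.7]
tcp_rot: [3.14, 0.0, 1.206]
contact_force: [-0.3, 0.2, -0.0]
grip_width: 0.3
time: 2.28
tool_pos: [470.0, -308.0, 264.7]
tcp_rot: [3.141, 0.0, 1.154]
contact_force: [0.9, -0.4, 0.0]
grip_width: 0.7
time: 2.37
tool_pos: [469.9, -308.2, 264.7]
tcp_rot: [3.141, 0.001, 1.154]
contact_force: [-0.6, -0.2, -0.4]
grip_width: 0.6
t 2.4167 z 264.6 F [ 0.   0.5 -0.1]
-27 [-2.   1.3] 0.057
-30 [-4.   1.8] 0.109
-33 [-6.1  2.2] 0.162
-36 [-8.2  2.4] 0.214
-39 [-10.3   2.6] 0.267
-42 [-12.5   2.6] 0.319
-45 [-14.6   2.6] 0.371
-48 [-16.7   2.4] 0.424
```

View pics/t2.png

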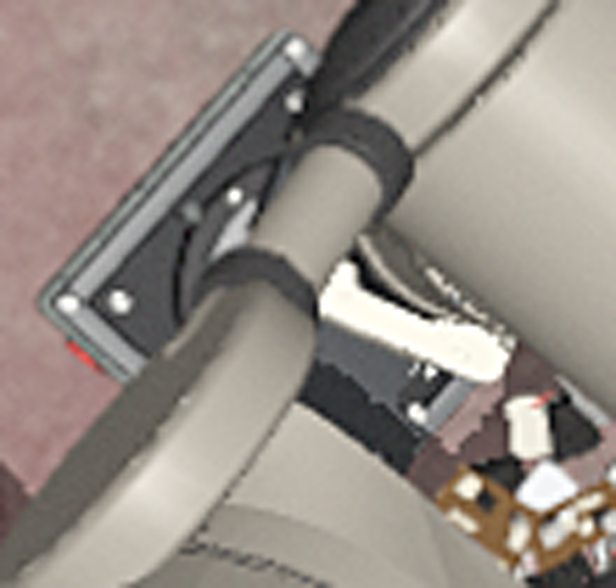

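The arm hides the shutter from above. I'll continue in small steps and feel for clicks.

```bash
python3 -m pendant '[[[-0.002,0.0013,0],[0,0,0.057],0],[[-0.004,0.0018,0],[0,0,0.109],0]]';python3 -m pendant '[[[-0.0021,0.0006,0],[0,0,0.053],0]]';python3 -m pendant '[[[-0.0021,0.0005,0],[0,0,0.052],0]]';python3 -m pendant '[[[-0.0021,0.0005,0],[0,0,0.052],0]]';python3 -m pendant '[[[-0.0021,0.0005,0],[0,0,0.052],0]]';
python3 - <<'E'
from arc import *
rows([-42,-45,-48],38.5,12.5,1)
E
```

```text
time: 2.58
tool_pos: [470.0, -312.1, 264.5]
tcp_rot: [3.141, 0.0, 1.046]
contact_force: [0.9, 2.2, -0.5]
grip_width: 0.2
time: 2.67
tool_pos: [469.7, -313.9, 264.5]
tcp_rot: [3.141, -0.001, 0.993]
contact_force: [2.0, 2.3, 0.7]
grip_width: 0.5
time: 2.75
tool_pos: [469.0, -316.0, 264.5]
tcp_rot: [3.141, -0.001, 0.941]
contact_force: [2.5, 1.6, 0.3]
grip_width: 0.9
time: 2.83
tool_pos: [468.2, -318.0, 264.5]
tcp_rot: [3.141, -0.001, 0.889]
contact_force: [1.4, 0.6, -0.7]
grip_width: 0.5
time: 2.92
tool_pos: [467.2, -320.1, 264.5]
tcp_rot: [3.141, -0.0, 0.837]
contact_force: [1.5, -0.6, -0.9]
grip_width: 0.4
t 2.9167 z 264.5 F [ 1.5 -0.6 -0.9]
-42 [-0.2  0.3] -0.001
-45 [-2.2  0.9] 0.052
-48 [-4.3  1.4] 0.104
```

```bash
python3 -m pendant '[[[-0.0022,0.0009,0],[0,0,0.052],0]]';python3 -m pendant '[[[-0.0021,0.0005,0],[0,0,0.052],0]]';python3 -m pendant '[[[-0.0021,0.0005,0],[0,0,0.052],0]]'
python3 - <<'E'
from plant import capture
from arc import *
rows([-54,-57,-60,-63,-66,-69,-72],38.5,12.5,1)
c=capture("scene"); np.savez("s2.npz",**c); print(proj(c,[430,-304,80]))
c=capture("wrist"); np.savez("w3.npz",**c)
cv2.imwrite("pics/w3.png",np.hstack([c["color"],np.load("s2.npz")["color"][100:,180:][:284].repeat(1,0) if 0 else cv2.resize(np.load("s2.npz")["color"][140:230,260:390],(288,384)[0:2][::1])])[...,::-1])
E
```

```text
time: 3.0
tool_pos: [466.2, -322.4, 264.5]
tcp_rot: [3.141, -0.0, 0.785]
contact_force: [-1.2, 0.2, -0.1]
grip_width: 0.7
time: 3.08
tool_pos: [465.0, -324.3, 264.4]
tcp_rot: [3.141, 0.0, 0.733]
contact_force: [0.4, 0.6, 0.1]
grip_width: 0.4
time: 3.17
tool_pos: [463.8, -326.1, 264.4]
tcp_rot: [3.141, -0.0, 0.681]
contact_force: [1.6, 0.7, 0.5]
grip_width: 0.6
t 3.1667 z 264.4 F [1.6 0.7 0.5]
-54 [-1.6  0.9] 0.053
-57 [-3.7  1.4] 0.105
-60 [-5.8  1.8] 0.157
-63 [-7.9  2. ] 0.21
-66 [-10.    2.2] 0.262
-69 [-12.1   2.3] 0.315
-72 [-14.2   2.2] 0.367
[[325.21795166 167.98211582]]
```

View pics/w3.png

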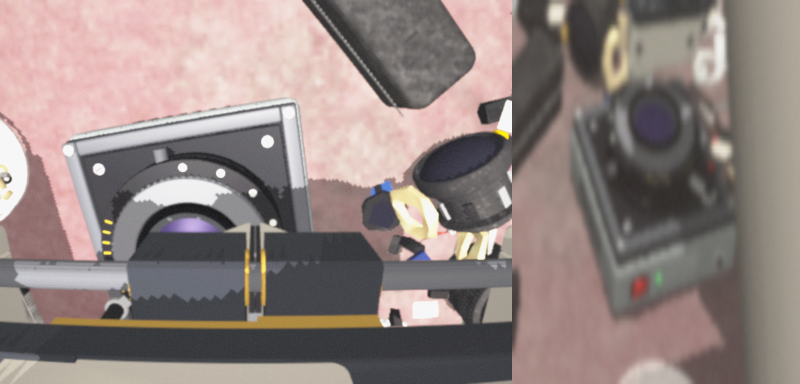

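No tab beside dots 1–4 at (183,167)–(273,222), so it has moved ahead of the finger. On to the third click.

```bash
python3 -m pendant '[[[-0.0016,0.0009,0],[0,0,0.053],0]]';python3 -m pendant '[[[-0.0021,0.0005,0],[0,0,0.052],0]]';python3 -m pendant '[[[-0.0021,0.0005,0],[0,0,0.052],0]]';python3 -m pendant '[[[-0.0021,0.0005,0],[0,0,0.052],0]]';python3 -m pendant '[[[-0.0021,0.0005,0],[0,0,0.052],0]]';python3 -m pendant '[[[-0.0021,0.0005,0],[0,0,0.052],0]]'
python3 -c "
from arc import *
rows([-66,-69,-72],38.5,12.5,1)"
```

```text
time: 3.35
tool_pos: [463.3, -327.3, 264.4]
tcp_rot: [3.141, -0.001, 0.631]
contact_force: [2.5, 3.3, 0.3]
grip_width: 0.4
time: 3.43
tool_pos: [462.1, -328.9, 264.4]
tcp_rot: [3.141, -0.001, 0.577]
contact_force: [2.3, 2.4, 0.5]
grip_width: 0.5
time: 3.52
tool_pos: [460.6, -330.6, 264.4]
tcp_rot: [3.141, -0.001, 0.525]
contact_force: [1.5, 1.6, 0.2]
grip_width: 0.5
time: 3.6
tool_pos: [458.9, -332.2, 264.4]
tcp_rot: [3.141, -0.001, 0.473]
contact_force: [1.4, 0.3, 0.0]
grip_width: 0.6
time: 3.68
tool_pos: [457.1, -333.7, 264.4]
tcp_rot: [3.141, -0.0, 0.421]
contact_force: [0.0, 0.0, -0.5]
grip_width: 0.2
time: 3.77
tool_pos: [455.3, -335.0, 264.4]
tcp_rot: [3.141, 0.0, 0.369]
contact_force: [0.0, -0.2, 0.5]
grip_width: 0.4
t 3.7667 z 264.4 F [ 0.  -0.2  0.5]
-66 [ 2.3 -0.1] -0.05
-69 [0.3 0.6] 0.003
-72 [-1.7  1.2] 0.055
```

```bash
python3 -m pendant '[[[0.012,0,0],[0,0,0],0],[[0.015,0,-0.01],[0,0,0],0],[[0.015,0,-0.045],[0,0,0],0],[[0,0,-0.08],[0,0,0],0],[[-0.035,0,-0.1],[0,0,0],0],[[-0.07,0,-0.1],[0,0,0],0],[[-0.08,0,-0.1],[0,0,0],0],[[-0.08,0,-0.1],[0,0,0],0]]'
python3 - <<'E'
from plant import capture
from h import *
c=capture("wrist"); np.savez("w4.npz",**c); cv2.imwrite("pics/w4.png",c["color"][...,::-1])
E
```

```text
time: 4.43
tool_pos: [379.3, -364.4, 365.4]
tcp_rot: [3.14, -0.0, 0.368]
contact_force: [1.0, 0.1, -0.0]
grip_width: 0.3
```

View pics/w4.png

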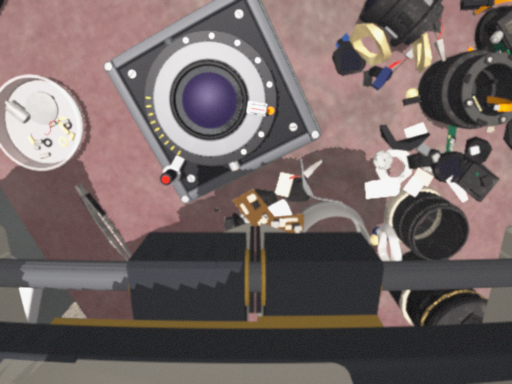

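The tab at (258,108) now points at the orange dot (271,111), the sixth in the row. The post's red dot is at (166,178). Next the lever.

```bash
python3 - <<'E'
from arc import *
c=np.load("w4.npz")
for n,uv,z in(("lens",[209,98],83.5),("post",[166,178],82),("orange",[271,111],72),("tab",[258,110],95)):
    p=ray(c,[uv],z)[0];v=p[:2]-A;print(n,p.round(1),np.hypot(*v).round(1),np.degrees(np.arctan2(v[1],v[0])).round(1))
rows([169],80,27,-1)
E
```

```text
lens [ 434.8 -304.9   83.5] 4.6 -12.0
post [ 361.5 -292.4   82. ] 69.8 170.4
orange [ 442.5 -353.9   72. ] 51.4 -76.3
tab [ 440.2 -343.2   95. ] 40.4 -75.8
t 4.4833 z 364.9 F [-0.1  0.1 -0.2]
169 [-14.  -57.6] -1.011
```

```bash
python3 -m pendant '[[[-0.014,-0.0576,0],[0,0,-1.011],0],[[-0.014,-0.0576,0],[0,0,-1.011],0],[[-0.014,-0.0576,0],[0,0,-1.011],0],[[-0.014,-0.0576,0.0],[0,0,-1.011],0],[[-0.014,-0.0576,0.02],[0,0,-1.011],0],[[-0.014,-0.0576,0.04],[0,0,-1.011],0],[[-0.014,-0.0576,0.06],[0,0,-1.011],0],[[-0.014,-0.0576,0.06],[0,0,-1.011],0],[[-0.014,-0.0576,0.06],[0,0,-1.011],0],[[-0.014,-0.0576,0.06],[0,0,-1.011],0]]'
python3 -m pendant '[[[0,0,0],[0,0,0],0],[[0,0,0.025],[0,0,0],0],[[0,0,0.045],[0,0,0],0],[[0,0,0.057],[0,0,0],0],[[0,0,0.057],[0,0,0],0]]'
python3 - <<'E'
from arc import *
rows([169,163,157,151,145],80,15,-1)
E
```

```text
time: 5.32
tool_pos: [348.0, -314.9, 304.1]
tcp_rot: [3.142, -0.0, 1.378]
contact_force: [-0.3, -1.0, -0.2]
grip_width: 0.8
time: 5.73
tool_pos: [346.7, -314.6, 245.7]
tcp_rot: [-3.139, -0.002, 1.377]
contact_force: [-1.1, 0.2, 0.3]
grip_width: 0.6
t 5.7333 z 245.7 F [-1.1  0.2  0.3]
169 [11.4 -0. ] -0.002
163 [19.8 -1.2] 0.103
157 [28.3 -1.4] 0.207
151 [36.8 -0.8] 0.312
145 [45.2  0.7] 0.417
```

```bash
python3 -m pendant '[[[0.006,0,-0.001],[0,0,0],0],[[0.0114,0,-0.001],[0,0,0],0],[[0.0155,-0.0007,-0.001],[0,0,0.05],0],[[0.0198,-0.0012,-0.001],[0,0,0.103],0],[[0.024,-0.0014,-0.001],[0,0,0.155],0],[[0.0283,-0.0014,-0.001],[0,0,0.207],0],[[0.0325,-0.0012,-0.001],[0,0,0.26],0],[[0.0368,-0.0008,-0.001],[0,0,0.312],0],[[0.041,0,-0.001],[0,0,0.365],0],[[0.0452,0.0007,-0.001],[0,0,0.417],0]]'
python3 - <<'E'
from arc import *
rows([142,139,136,133,130,127,124,121,118,115],80,15,-1)
E
```

```text
time: 6.57
tool_pos: [356.6, -270.7, 249.6]
tcp_rot: [3.139, 0.001, 0.959]
contact_force: [-0.0, -2.9, -1.9]
grip_width: 0.7
t 6.5667 z 249.6 F [-0.  -2.9 -1.9]
142 [ 4.3 -1.2] 0.051
139 [ 8.5 -1.7] 0.104
136 [12.8 -1.9] 0.156
133 [17.  -1.9] 0.208
130 [21.3 -1.7] 0.261
127 [25.5 -1.3] 0.313
124 [29.7 -0.6] 0.365
121 [33.9  0.3] 0.418
118 [38.   1.3] 0.47
115 [42.1  2.6] 0.522
```

```bash
python3 -m pendant '[[[0.0043,-0.0012,0.001],[0,0,0.051],0],[[0.0085,-0.0017,0.001],[0,0,0.104],0],[[0.0128,-0.0019,0.001],[0,0,0.156],0],[[0.017,-0.0019,0.001],[0,0,0.208],0],[[0.0213,-0.0017,0.001],[0,0,0.261],0],[[0.0255,-0.0013,0.001],[0,0,0.313],0],[[0.0297,-0.0006,0.001],[0,0,0.365],0],[[0.0339,0.0003,0.001],[0,0,0.418],0]]'
python3 - <<'E'
from arc import *
rows([118,116,114,112,111,110],80,15,-1)
E
```

```text
time: 7.23
tool_pos: [376.3, -243.2, 248.8]
tcp_rot: [3.138, -0.001, 0.541]
contact_force: [-1.4, -1.6, 0.3]
grip_width: 0.2
t 7.2333 z 248.8 F [-1.4 -1.6  0.3]
118 [ 4.1 -0.7] 0.052
116 [ 7.  -1.1] 0.087
114 [ 9.8 -1.3] 0.122
112 [12.6 -1.4] 0.157
111 [14.  -1.4] 0.174
110 [15.5 -1.4] 0.192
```

```bash
python3 -m pendant '[[[0.0041,-0.0007,0],[0,0,0.052],0]]';python3 -m pendant '[[[0.0029,-0.0004,0],[0,0,0.035],0]]';python3 -m pendant '[[[0.0028,-0.0004,0],[0,0,0.035],0]]';python3 -m pendant '[[[0.0028,-0.0004,0],[0,0,0.035],0]]'
python3 -c "
from arc import *
rows([112,111,110,109,108],80,15,-1)"
```

```text
time: 7.32
tool_pos: [379.5, -240.4, 248.8]
tcp_rot: [3.138, -0.001, 0.489]
contact_force: [-0.9, -1.4, 1.1]
grip_width: 0.5
time: 7.4
tool_pos: [381.8, -238.5, 248.7]
tcp_rot: [3.139, -0.001, 0.454]
contact_force: [-1.1, -1.7, -0.3]
grip_width: 0.5
time: 7.48
tool_pos: [384.0, -237.0, 248.7]
tcp_rot: [3.139, -0.001, 0.42]
contact_force: [-2.9, -2.1, 1.2]
grip_width: -0.0
time: 7.57
tool_pos: [386.3, -235.5, 248.7]
tcp_rot: [3.139, -0.001, 0.385]
contact_force: [-1.8, -0.7, 1.5]
grip_width: 0.2
t 7.5667 z 248.7 F [-1.8 -0.7  1.5]
112 [0.1 0. ] 0.001
111 [ 1.5 -0.2] 0.018
110 [ 2.9 -0.5] 0.036
109 [ 4.3 -0.7] 0.053
108 [ 5.7 -0.8] 0.071
```

```bash
python3 -m pendant '[[[0.0014,-0.0002,0],[0,0,0.018],0]]';python3 -m pendant '[[[0.0014,-0.0002,0],[0,0,0.018],0]]'; python3 -m pendant '[[[0,0,0],[0,0,0],0]]'
python3 -c "
from arc import *
rows([110,109,108],80,15,-1)"
```

```text
time: 7.65
tool_pos: [387.5, -234.8, 248.5]
tcp_rot: [3.139, -0.0, 0.367]
contact_force: [-6.7, -3.0, 2.4]
grip_width: 0.5
time: 7.73
tool_pos: [388.3, -234.2, 248.4]
tcp_rot: [3.14, 0.001, 0.351]
contact_force: [-6.7, -3.5, 5.7]
grip_width: 0.4
time: 7.82
tool_pos: [388.3, -234.2, 248.3]
tcp_rot: [3.14, 0.001, 0.35]
contact_force: [-5.2, -2.1, 4.7]
grip_width: 0.2
t 7.8167 z 248.3 F [-5.2 -2.1  4.7]
110 [ 0.6 -0.1] 0.001
109 [ 2.  -0.3] 0.019
108 [ 3.4 -0.6] 0.036
```

```bash
python3 -m pendant '[[[0.001,-0.0001,0],[0,0,0.01],0]]'; python3 -m pendant '[[[-0.006,0,0],[0,0,0],0],[[-0.02,0,0],[0,0,0],0],[[-0.025,0,-0.03],[0,0,0],0],[[-0.035,0,-0.07],[0,0,0],0],[[-0.07,0,-0.1],[0,0,0],0],[[-0.1,0.0,-0.1],[0,0,0],0],[[-0.1,0.03,-0.1],[0,0,0],0],[[-0.1,0.06,-0.1],[0,0,0],0],[[-0.1,0.06,-0.1],[0,0,0],0]]'
python3 - <<'E'
from plant import capture
from h import *
c=capture("wrist"); np.savez("w5.npz",**c); cv2.imwrite("pics/w5.png",c["color"][...,::-1])
E
```

```text
time: 7.9
tool_pos: [389.0, -233.9, 248.3]
tcp_rot: [3.14, 0.001, 0.341]
contact_force: [-7.1, -2.9, 5.2]
grip_width: 0.1
time: 8.65
tool_pos: [315.8, -327.5, 348.6]
tcp_rot: [3.135, -0.002, 0.339]
contact_force: [0.1, -0.7, 0.7]
grip_width: 0.1
```

View pics/w5.png

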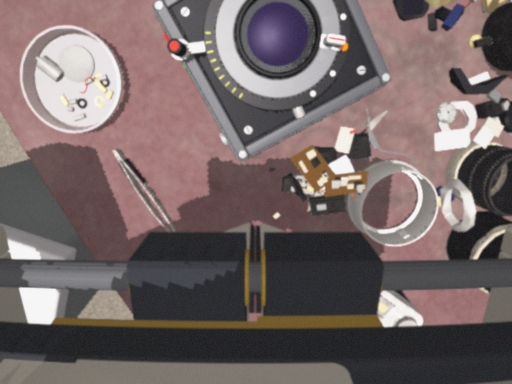

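The post is at (176,46), so the lever has stayed forward, and the tab at (335,41) is still at the orange dot (345,47). Checking the angle numerically.

```bash
python3 -m pendant '[[[0,0,0],[0,0,0],0],[[0,0,0],[0,0,0],0],[[0,0,0],[0,0,0],0],[[0,0,0],[0,0,0],0],[[0,0,0],[0,0,0],0],[[0,0,0],[0,0,0],0]]' | head -2
python3 - <<'E'
from h import *
from plant import capture
c=capture("wrist")
d=np.abs(c["color"][:220].astype(int)-np.load("w5.npz")["color"][:220]).max(2);print("changed px",(d>60).sum())
A=ray(c,[[277,34]],83.5)[0][:2];print(A)
for n,uv,z in(("post",[176,46],82),("orange",[345,47],72),("tab",[335,43],95)):
    v=ray(c,[uv],z)[0][:2]-A;print(n,np.hypot(*v).round(1),np.degrees(np.arctan2(v[1],v[0])).round(1))
E
```

```text
time: 9.2
tool_pos: [315.2, -323.5, 347.3]
changed px 19299
[ 429.82531237 -298.43750086]
post 70.8 115.5
orange 51.0 -77.6
tab 38.5 -81.2
```

```bash
python3 - <<'E'
from h import *
from plant import capture,close_job,get_obs
c=capture("wrist");h=cv2.cvtColor(c["color"],cv2.COLOR_RGB2HSV)[:220]
m=((h[...,1]>170)&(h[...,2]>120)&((h[...,0]<6)|(h[...,0]>174))).astype(np.uint8)
n,_,s,ce=cv2.connectedComponentsWithStats(m)
A=np.array([430.3,-304])
for i in range(1,n):
    if s[i,4]>15:
        v=ray(c,[ce[i]],82)[0][:2]-A;print(ce[i].round(),s[i,4],np.hypot(*v).round(1),np.degrees(np.arctan2(v[1],v[0])).round(1))
o=get_obs();print(o["time"],np.round(o["contact_force"],1)); print(close_job())
E
```

```text
[174.  37.] 16 77.2 109.6
[182.  45.] 51 71.9 114.0
9.3 [-0.2 -0.6 -0.5]
the job is handed in; nothing more can be done
None
```

The shutter is set to flash speed and cocked, and I handed the job in at about 9.3 s on the robot's clock, well inside the 72 s limit.

- **Speed ring:** The tab started in the third notch, so I pushed it three clicks clockwise with the closed fingertips. The highest force reading was about 4 N. The wrist picture after that showed the tab at the orange dot, and it was still there after cocking.
- **Cocking lever:** I then pushed the post clockwise to its firm stop, with a reading of about 9 N at most, and let go. Just before hand-in the post had turned roughly 55° (about 0.96–0.97 rad from the camera rays). That fits the latched rest of 0.93–0.95 within camera accuracy.
- **Clearance:** The gripper was well clear with no contact force, and it went near none of the other items on the bench.

Two checks were weaker than planned. The arm hid the shutter from the top camera during the clicks, so I counted those by force and confirmed the notch afterwards. My picture-difference check on the latch was useless because the arm was still settling by about 4 mm. I replaced it with a fresh measurement of the post's red dot, about 0.6 s after the first picture.

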